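# Fit the coarse grid into the chip cutter

### The job

Take the coarse cutting grid (red grip) out of its rack and slide it down the two upright guides of the chip cutter's head until it rests on the spring bar, without forcing it or letting it drop, then let go of it. Swing both cam levers up and in, fully home, so that they press the grid down flush and lock it. Leave the fine grid in the rack, and do not push the strainer bowl or the timer about.

Things in the scene. Friction and masses are not known exactly. Their poses are not given: they have to be found in the camera images.
- cutter: Chip cutter fixed to the worktop, 290 mm long, 285 wide over its open levers. Origin: on the worktop below the middle of the slots that its aluminium head is clamped in. z up, y left, x along the trough: the T-handled pusher, 110 mm high, lies at +x. The head (guides, spring bar, levers) sits up to 8 mm forward or back of the origin in x; that is not reported: feel for it or see it.
- guide_tops (a point): Point of the cutter 117.5 mm above its origin, level with the flat tops of the head's two upright guides (mirror images at +y and -y). Their grooves take the grid's side edges: 11.6 mm wide in x, 94.4 mm apart in y between their floors. Mouths flare by only 1.5 mm each way in x, 2 mm in y. The guides' tops reach 15 mm to either side in x.
- seat (a point): Point of the cutter 40 mm above its origin: height of the grid's underside when seated flush, its ears just over the guides' tops. A spring bar between the guides first holds the grid 6 mm higher; it carries the grid's weight and gives way after 4 N by about 1 mm per N.
- coarse_grid: Coarse cutting grid, red grip, loose, 0.25 kg. Origin: middle of its underside; z up to the grip. Steel frame 10 mm thick (x), 92 wide (y), 90 high, 4 x 4 cells; its top bar, z 78 to 90 mm, is 108 wide: the ends are ears over the guides. Grip: 12 mm thick (x), 44 wide (y), z 90 to 118 mm. Goes in either way round.
- fine_grid: Fine cutting grid, loose, blue grip, 8 x 8 cells, otherwise the same size and origin as the coarse one. It stays in the rack.
- rack: Wooden rack fixed to the worktop, 150 x 124 mm, 38 mm high. Origin: middle of its underside; z up. Two slots at x -37.5 and +37.5 mm run along y; a grid stands upright in each, underside at z 12 mm, held by 26 mm of slot. Either grid may be in either slot.
- lever_left (a joint): Cam lever at the head's +y side, rad: 0 open, 1.50 fully home; starts at 0 to 0.2; stiff, stays where left (4 N at its knob). Pivot at cutter y +70, z 137.4 mm, axis along x. Black knob 75 mm from it, a roller 16 mm thick, 30 long in x: at 0 it points 30 degrees above +y, at home 116 degrees, leaning in. In the last 0.25 rad its nose presses the grid's ear down (up to 8 N at the knob).
- lever_right (a joint): Mirror image of lever_left at the head's -y side: pivot at cutter y -70, z 137.4 mm; at 0 the knob points 30 degrees above -y; 0 open, 1.50 fully home.
- strainer: Blue plastic strainer bowl, 155 mm wide, 67 mm high, loose, standing in front of the cutter's head to catch the chips; leave it there.
- timer: Red and white kitchen timer, 61 mm wide, 46 mm high, loose bystander.

How it is judged (in metres and radians):
On the way:
1. the coarse grid stands in both guides, down on the spring bar, let go of (z of coarse_grid in the frame of cutter between 0.0425 and 0.049 m and horizontal distance between coarse_grid and cutter below 0.012 m and angle between the x axis of coarse_grid and the x axis of cutter, either way round below 0.1 rad and angle between coarse_grid's own z axis and vertical below 0.08 rad and contact force between the fingers and coarse_grid below 0.5 N), for 0.2 s.
At the end, for the whole second after the job is handed in: Coarse grid in both guides, its underside 37.5 to 42 mm above the worktop (home 40), within 12 mm of the cutter's origin in plan, square to it and upright within 0.04 rad, at rest; both levers past 1.42 rad; fine grid within 10 mm of its start (z of coarse_grid in the frame of cutter between 0.0375 and 0.042 m and horizontal distance between coarse_grid and cutter below 0.012 m and angle between the x axis of coarse_grid and the x axis of cutter, either way round below 0.1 rad and angle between coarse_grid's own z axis and vertical below 0.04 rad and value of joint each of lever_left, lever_right above 1.42 rad and linear speed of coarse_grid below 0.01 m/s and distance of fine_grid from where it was at the start of the episode below 0.01 m); the robot touches nothing.
It fails at once if the coarse grid is forced against the cutter with more than 40 N (contact force between coarse_grid and cutter above 40 N).
It fails at once if the fine grid is pulled or knocked out of its place in the rack (moved more than 10 mm) (distance of fine_grid from where it was at the start of the episode above 0.01 m).
It fails at once if the strainer bowl or the timer is pushed more than 20 mm (distance of any of strainer, timer from where it was at the start of the episode above 0.02 m).
It fails at once if the coarse grid is dropped into the cutter (falls free of the fingers faster than 0.4 m/s) (horizontal distance between coarse_grid and cutter below 0.03 m and linear speed of coarse_grid above 0.4 m/s and contact force between the fingers and coarse_grid below 0.5 N).
It also fails if it takes over 70 s, if anything falls off the work surface, if the arm or the gripper's body presses on something with over 40 N, if the wrist force passes 120 N, or if a joint passes its speed limit or range.

### The arm

A 7-joint arm with a two-finger parallel gripper is mounted at the origin on a cart in front of the work surface, level with it; the furniture and walls round the work are solid. World frame = base frame: x ahead of the robot, y to its left, z up, the work surface at z = 0. Lengths are in m, angles in degrees, forces in N, time in s.
With the tool pointing down it reaches from about 0.425 to 0.875 m from the base axis. Payload 4.7 kg.
Tool frame: the origin (TCP) lies midway between the tips of the shut fingers; the grasp point (between the pads) lies 19 mm behind it; z points along the fingers, y is the direction in which the jaws open and shut (so a half turn about z gives the same grasp; the last joint's range is limited). The gripper opens to 87 mm and grips with 3 to 60 N. Pads are 19 mm wide; open, the fingers measure 117 mm over their backs; the gripper's body (75 mm by 190 mm) begins 51 mm behind the grasp point.
Start: joints at [71.969, 18.392, -4.016, 83.108, 1.295, 78.541, -3.26], TCP at [0.21, -0.615, 0.223] pointing down, gripper open.
Joint ranges: [-163.93, 163.93], [-17.29, 119.83], [-79.2, 71.16], [3.27, 140.29], [-89.18, 269.18], [5.43, 117.66], [-154.24, 154.24]. Speed limits (degrees/s): [147.25, 147.25, 180, 180, 180, 180, 180].

### API

Orientations are given as [roll, pitch, yaw] about the fixed x, y, z axes, in that order (R = Rz(yaw) Ry(pitch) Rx(roll)).
In Python, from cell import env gives the robot as it stands. The module is installed in compiled form; this text tells all that it offers.
- The arm moves only by the tool servo_tool, never from a script. Its argument "plan" is a list of rows, each a list of 3 entries, a list of its own where there are three numbers: the opening, from 0 (shut) to 1 (fully open), then the shift along the tool's x, y, z in cm, then the turn, a rotation vector about the tool's x, y, z in degrees. A call has 1 to 20 rows; each row shifts and turns the pose as measured when the row begins, along the tool's axes as they then stand; what a row does not reach is not made up. A row lasts 1/12 s, in which the tool goes at most 41.7 mm and 7.16 degrees, less where a joint would pass 70% of its speed; a pose out of reach is approached as far as the arm can. A call is refused whole if a number of a shift passes 4.17 or a number of a turn 7.16, either way. A call with a gripper value outside its range is refused whole. The fingers move at their own pace and stop on an object; "force" is the grip in N (left out, the last holds). Time passes only in rows, so rows that do not move let the fingers close. It gives the time, the measured TCP pose, the force and the opening at its end, in the units of the state.
- env.get_obs(): the state, without advancing time (a new reading comes with each control period).
- env.read_camera(name): name is "side" or "top"; returns a dict with "image" (480x640x3 uint8, blue, green, red), "fx", "fy", "cx", "cy" (pixels), "rvec" (rotation vector, rad) and "tvec" (3), from world to camera coordinates, as OpenCV has them. Camera axes: x right, y down, z forward; pixel columns grow to the right and rows downward; lengths in m; the calibration is good to about 2 mm. A picture is of the moment at which its call begins. There is no depth.
- env.sign_off(): hands the job in, once; it reports no verdict.
The state is a dict: "time_s": time; "qpos": joint angles; "joint_velocities": joint speeds; "effort": joint torques, N m; "tool_pos": TCP position; "tool_rot": TCP orientation; "force": force on the tool from outside, world axes, zero at the start; "wrist_torque": the same for the moment, N m; "grip_width": finger opening in m.
Only numpy, scipy, OpenCV 4.12 (cv2) and the standard library are available. Lean on these libraries where they do the work, as an engineer would, in place of code of your own. Each camera call takes 0.05 s, during which the arm holds its last target. There are 200 camera calls.

## Working session

There is one attempt and no reset: what is moved stays moved. The work goes in short steps, Python scripts to look and compute and a tool call to move; the robot and the scene stay as the last step left them, time stands still between calls to the robot, and variables do not carry over. Pictures are saved under pics/ and viewed, about 8 in all and at most 12, crops included, and the job is handed in when it is done.

Besides the shell and the picture viewer there is one more tool, called after ">>>" in YAML: its name, and indented under it one key for each argument. servo_tool: Moves the arm, as the interface text tells. Its arguments: {"type":"object","properties":{"plan":{"type":"array"},"force":{"type":"number"}},"required":["plan"]}

```bash
mkdir -p pics; cat > h.py <<'E'
import numpy as np,cv2
from cell import env
def cam(n):
    c=env.read_camera(n);c['K']=np.array([[c['fx'],0,c['cx']],[0,c['fy'],c['cy']],[0,0,1.]]);c['R']=cv2.Rodrigues(np.array(c['rvec'],float))[0];c['t']=np.array(c['tvec'],float).ravel();return c
def ray(c,u,v):
    d=c['R'].T@np.linalg.solve(c['K'],[u,v,1.]);return -c['R'].T@c['t'],d
def onz(c,u,v,z):
    o,d=ray(c,u,v);return o+d*(z-o[2])/d[2]
def proj(c,p):
    q=c['K']@(c['R']@np.array(p,float)+c['t']);return q[:2]/q[2]
E
python3 - <<'E'
from h import *
for n in('top','side'):
    c=cam(n);cv2.imwrite(f'pics/{n}0.png',c['image']);print(n,c['fx'],-c['R'].T@c['t'],c['R'][2])
o=env.get_obs();print(o['tool_pos'],o['tool_rot'],o['force'],o['time_s'])
E
```

```text
top 458.1483852446227 [0.37192001 0.03755496 0.94546599] [ 0.12771161 -0.03987635 -0.9910094 ]
side 551.0018330844899 [ 0.69969414 -0.7780382   1.01414061] [-0.19670493  0.6588279  -0.72612187]
[ 0.20969536 -0.61472517  0.2215903 ] [-1.79902730e+02  5.99448277e-03  1.88407268e+01] [-0.06984471 -0.49182234 -0.92681034] 0.1
```

View pics/top0.png

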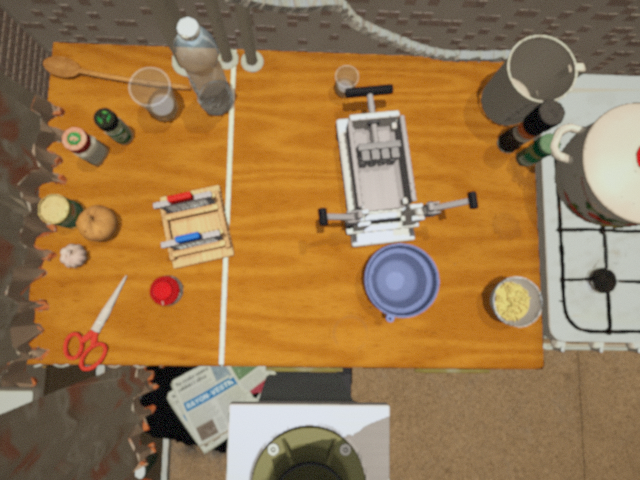

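View pics/side0.png

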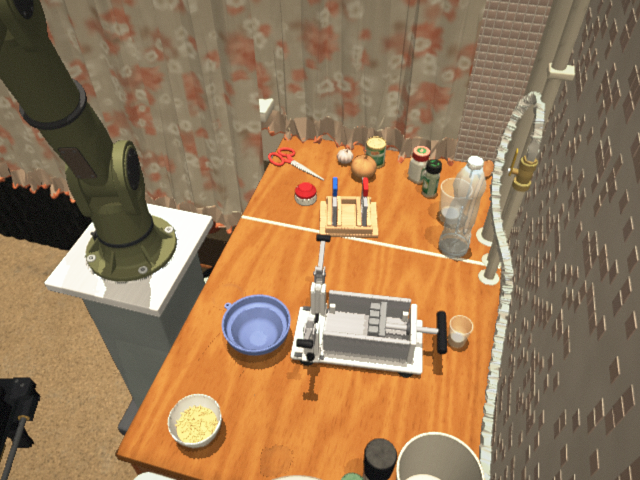

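The top view shows the red grip at (180,198), the blue grip at (188,239), the cutter head at about (375,213), the lever knobs at (323,217) and (473,200), the bowl at (401,281) and the timer at (166,291). The side view shows the head at about (315,300). Next I'll measure these and crop the head.

```bash
python3 - <<'E'
from h import *
C={n:cam(n) for n in('top','side')}
def comp(c,mask,box):
    m=np.zeros_like(mask);x0,y0,x1,y1=box;m[y0:y1,x0:x1]=mask[y0:y1,x0:x1]
    k,l,s,ce=cv2.connectedComponentsWithStats(m.astype(np.uint8));i=1+np.argmax(s[1:,4])
    return ce[i],s[i],cv2.minAreaRect(np.argwhere(l==i)[:,::-1].astype(np.float32))
def tri(a,b):
    (o1,d1),(o2,d2)=ray(C['top'],*a),ray(C['side'],*b)
    s=np.linalg.lstsq(np.c_[d1,-d2],o2-o1,rcond=None)[0];p,q=o1+s[0]*d1,o2+s[1]*d2
    return (p+q)/2,np.linalg.norm(p-q)
I={n:cv2.cvtColor(C[n]['image'],cv2.COLOR_BGR2HSV) for n in C}
red=lambda h:((h[...,0]<6)|(h[...,0]>172))&(h[...,1]>170)&(h[...,2]>60)
blue=lambda h:(h[...,0]>105)&(h[...,0]<130)&(h[...,1]>130)
blk=lambda h:h[...,2]<55
for nm,f,bt,bs in(('red',red,(155,185,210,215),(355,170,375,200)),('blue',blue,(160,225,215,255),(325,170,345,205)),
  ('knobL',blk,(312,200,332,235),(312,230,335,244)),('knobR',blk,(462,185,484,215),(292,335,318,350)),('handle',blk,(340,80,400,100),(430,305,450,360))):
    a=comp(C['top'],f(I['top']),bt);b=comp(C['side'],f(I['side']),bs)
    print(nm,a[0].round(1),a[1],[np.round(x,1) for x in a[2]],b[0].round(1),b[1],'P',*[np.round(x,4) for x in tri(a[0],b[0])])
a=cv2.resize(C['top']['image'][95:255,300:500],None,fx=4,fy=4,interpolation=cv2.INTER_CUBIC)[:600]
cv2.imwrite('pics/a.png',cv2.resize(C['top']['image'][165:255,310:490],None,fx=4.4,fy=4.4,interpolation=cv2.INTER_CUBIC))
cv2.imwrite('pics/b.png',cv2.resize(C['side']['image'][230:380,280:460],None,fx=4,fy=4,interpolation=cv2.INTER_CUBIC))
cv2.imwrite('pics/c.png',np.hstack([cv2.resize(C['top']['image'][180:275,145:240],(400,400),interpolation=cv2.INTER_CUBIC),cv2.resize(C['side']['image'][165:245,310:390],(400,400),interpolation=cv2.INTER_CUBIC)]))
E
```

```text
red [179.8 197.4] [168 192  24  11 171] [array([179.7, 197.7]), array([ 7.9, 23.3]), np.float64(77.5)] [365.1 185.8] [363 177   5  19  86] P [0.5383 0.2477 0.1176] 0.0003
blue [187.9 237.7] [176 233  25  10 139] [array([187.9, 237.6]), array([ 6.3, 24.3]), np.float64(78.7)] [334.6 185.4] [333 178   4  18  61] P [0.4651 0.2293 0.1176] 0.0007
knobL [322.6 217.4] [320 210   7  15  87] [array([323., 217.]), array([14.,  6.]), np.float64(90.0)] [323.3 238. ] [317 236  13   6  54] P [ 0.4986 -0.0087  0.1792] 0.0025
knobR [471.9 200.1] [469 193   7  15  75] [array([472.1, 199.9]), array([14.3,  5.8]), np.float64(80.5)] [304.7 343.7] [297 340  16   8  78] P [ 0.5343 -0.267   0.1798] 0.0007
handle [368.6  90.8] [346  86  46  11 301] [array([368.4,  90.9]), array([ 7. , 45.5]), np.float64(84.6)] [441.4 333.3] [437 312  10  42 329] P [ 0.7735 -0.1046  0.0746] 0.0017
```

View pics/a.png

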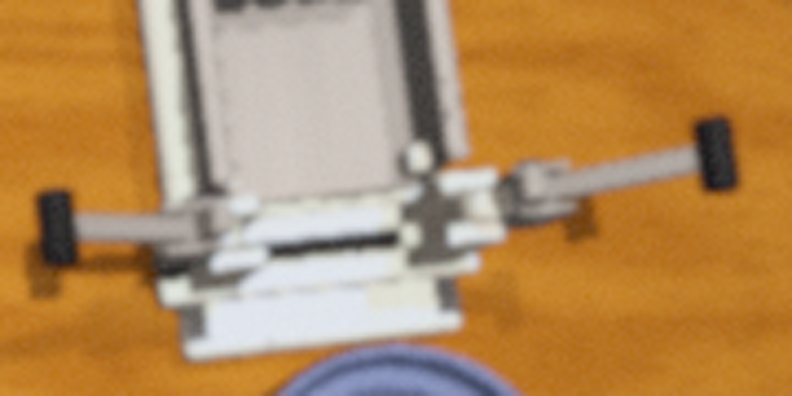

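View pics/b.png

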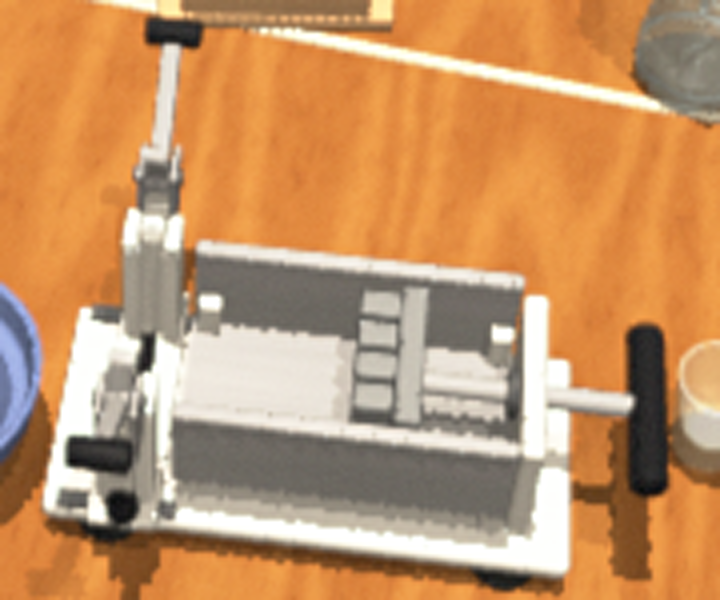

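View pics/c.png

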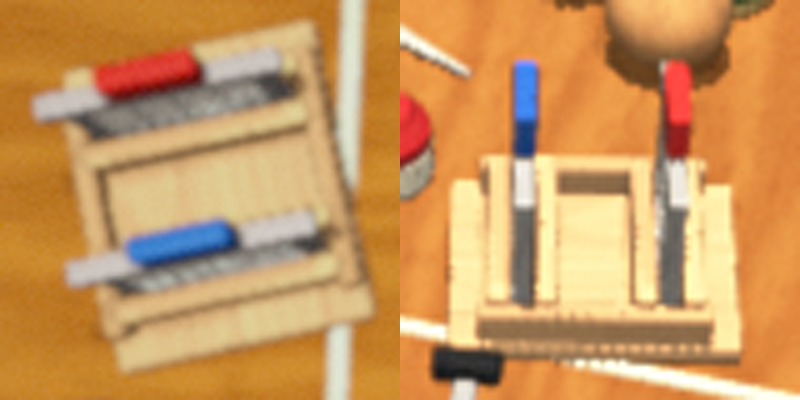

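The crops show the head open and empty, with white guides left of and right of the centre and both levers open. The coarse grid is in the far slot (+x) of the rack. My estimates:

| Item | Position (m) | Yaw |
|---|---|---|
| Red grip | (0.538, 0.248) | about 14° |
| Head centre, from the knobs | (0.5165, -0.138) | about 7.7° |

Now I'll turn the tool and raise it.

>>> servo_tool:
  plan:
    - [0.5,[0,0,-0.5],[0,0,-7.1]]
    - [0.5,[0,0,-0.5],[0,0,-7.1]]
    - [0.5,[0,0,-0.5],[0,0,-7.1]]
    - [0.5,[0,0,-0.5],[0,0,-7.1]]
    - [0.5,[0,0,-0.5],[0,0,-7.1]]
    - [0.5,[0,0,-0.5],[0,0,-7.1]]
    - [0.5,[0,0,-0.5],[0,0,-7.1]]
    - [0.5,[0,0,-0.5],[0,0,-7.1]]
    - [0.5,[0,0,-0.5],[0,0,-7.1]]
    - [0.5,[0,0,-0.5],[0,0,-7.1]]
    - [0.5,[0,0,-0.5],[0,0,-7.1]]
    - [0.5,[0,0,-0.5],[0,0,-7.1]]

```text
time_s: 1.2
tool_pos: [0.2089, -0.6124, 0.2785]
tool_rot: [-179.9, -0.7, 105.1]
force: [0.4, 0.2, -1.0]
grip_width: 0.0439
```

```bash
cat > d.py <<'E'
# usage: d.py x y z yaw -> remaining move in tool axes (cm, deg)
import sys
from h import *
from scipy.spatial.transform import Rotation as Ro
o=env.get_obs();R=Ro.from_euler('xyz',o['tool_rot'],degrees=True)
print('t',round(o['time_s'],2),'p',np.round(o['tool_pos'],4),np.round(o['tool_rot'],2),'q',np.round(o['qpos'],0),'F',np.round(o['force'],1),'M',np.round(o['wrist_torque'],2),'w',round(float(o['grip_width']),4))
if len(sys.argv)>4:
    x,y,z,w=map(float,sys.argv[1:5])
    print('shift cm',(R.inv().apply(np.array([x,y,z])-o['tool_pos'])*100).round(2),'turn',np.round((R.inv()*Ro.from_euler('xyz',[180,0,w],degrees=True)).as_rotvec(degrees=True),2))
E
python3 d.py 0.538 0.248 0.28 104
```

```text
t 1.2 p [ 0.2089 -0.6124  0.2785] [-179.92   -0.67  105.06] q [ 80.  18. -15.  78.   5.  86.  81.] F [ 0.4  0.2 -1. ] M [-0.04 -0.08 -0.02] w 0.0439
shift cm [74.53 54.14  0.65] turn [-0.08 -0.67  1.06]
```

>>> servo_tool:
  plan:
    - [0.5,[3.1,2.25,0],[0,-0.3,0.3]]
    - [0.5,[3.1,2.25,0],[0,-0.3,0.3]]
    - [0.5,[3.1,2.25,0],[0,0,0.3]]
    - [0.5,[3.1,2.25,0],[0,0,0]]
    - [0.5,[3.1,2.25,0],[0,0,0]]
    - [0.5,[3.1,2.25,0],[0,0,0]]
    - [0.5,[3.1,2.25,0],[0,0,0]]
    - [0.5,[3.1,2.25,0],[0,0,0]]
    - [0.5,[3.1,2.25,0],[0,0,0]]
    - [0.5,[3.1,2.25,0],[0,0,0]]
    - [0.5,[3.1,2.25,0],[0,0,0]]
    - [0.5,[3.1,2.25,0],[0,0,0]]
    - [0.5,[3.1,2.25,0],[0,0,0]]
    - [0.5,[3.1,2.25,0],[0,0,0]]
    - [0.5,[3.1,2.25,0],[0,0,0]]
    - [0.5,[3.1,2.25,0],[0,0,0]]

```text
time_s: 2.53
tool_pos: [0.4375, -0.0255, 0.2723]
tool_rot: [-179.6, 0.3, 103.3]
force: [0.7, -0.3, -0.7]
grip_width: 0.0435
```

```bash
python3 d.py 0.538 0.248 0.22 104
```

```text
t 2.53 p [ 0.4375 -0.0255  0.2723] [-179.65    0.28  103.35] q [ 57. -11. -50. 105.  -8.  82.  22.] F [ 0.7 -0.3 -0.7] M [-0.04 -0.23  0.04] w 0.0435
shift cm [24.32 16.12  5.02] turn [-0.35  0.28 -0.65]
```

>>> servo_tool:
  plan:
    - [0.5,[2.7,2.2,0.4],[0,0,-0.2]]
    - [0.5,[2.7,2.2,0.4],[0,0,-0.2]]
    - [0.5,[2.7,2.2,0.4],[0,0,-0.2]]
    - [0.5,[2.7,2.2,0.4],[0,0,0]]
    - [0.5,[2.7,2.0,0.4],[0,0,0]]
    - [0.5,[2.7,1.8,0.4],[0,0,0]]
    - [0.5,[2.7,1.8,0.4],[0,0,0]]
    - [0.5,[2.7,1.2,0.4],[0,0,0]]

```text
time_s: 3.2
tool_pos: [0.5434, 0.2339, 0.2381]
tool_rot: [179.9, 0.7, 103.6]
force: [0.4, -0.2, 0.4]
grip_width: 0.0433
```

```bash
python3 d.py 0.538 0.248 0.19 104
```

```text
t 3.2 p [0.5434 0.2339 0.2381] [179.91   0.74 103.63] q [ 25.  22. -65.  89.  21.  82. -28.] F [ 0.4 -0.2  0.4] M [-0.07 -0.09 -0.06] w 0.0433
shift cm [ 1.55 -0.2   4.79] turn [ 0.08  0.75 -0.37]
```

>>> servo_tool:
  plan:
    - [0.5,[1.0,-0.1,1.5],[0,0.4,-0.3]]
    - [0.5,[0.5,-0.1,1.5],[0,0.3,0]]
    - [0.5,[0.1,0,1.5],[0,0,0]]
    - [0.5,[0,0,0],[0,0,0]]

```text
time_s: 3.53
tool_pos: [0.5346, 0.2614, 0.1892]
tool_rot: [-179.9, -0.5, 104.8]
force: [-0.4, -0.5, -0.4]
grip_width: 0.0437
```

```bash
python3 d.py 0.538 0.248 0.10 104; python3 - <<'E'
from h import *
a=cam('top');b=cam('side')
cv2.imwrite('pics/e.png',np.hstack([cv2.resize(a['image'][140:270,125:255],(400,400),interpolation=cv2.INTER_CUBIC),cv2.resize(b['image'][110:240,280:410],(400,400),interpolation=cv2.INTER_CUBIC)]))
E
```

```text
t 3.53 p [0.5346 0.2614 0.1892] [-179.93   -0.54  104.78] q [ 22.  25. -64.  92.  22.  77. -30.] F [-0.4 -0.5 -0.4] M [-0.11 -0.1  -0.01] w 0.0437
shift cm [-1.47 -0.    8.9 ] turn [-0.08 -0.54  0.78]
```

View pics/e.png

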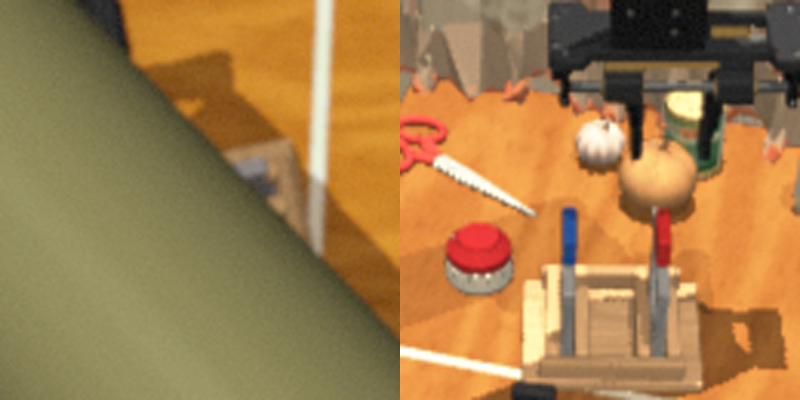

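The top view is blocked by the arm. The side view shows the fingers straddling the red grip, at about crop (637–706) against the grip at 662. I'll correct sideways first, then go down.

>>> servo_tool:
  plan:
    - [0.5,[-0.7,0,0],[0,-0.3,0.4]]
    - [0.5,[-0.5,0,0],[0,0,0]]
    - [0.5,[0,0,0],[0,0,0]]
    - [0.5,[0,0,0],[0,0,0]]

```text
time_s: 3.97
tool_pos: [0.542, 0.247, 0.1957]
tool_rot: [179.6, -0.1, 104.0]
force: [0.2, -0.3, 0.4]
grip_width: 0.0433
```

```bash
python3 d.py 0.538 0.248 0.10 104
```

```text
t 3.97 p [0.542  0.247  0.1957] [ 1.7955e+02 -1.4000e-01  1.0402e+02] q [ 24.  24. -64.  92.  22.  77. -29.] F [ 0.2 -0.3  0.4] M [-0.02 -0.1   0.05] w 0.0433
shift cm [ 0.17 -0.44  9.57] turn [ 0.45 -0.14  0.02]
```

>>> servo_tool:
  plan:
    - [0.5,[0.05,-0.2,1.0],[0.3,0,0]]
    - [0.5,[0,-0.1,1.0],[0,0,0]]
    - [0.5,[0,-0.1,1.0],[0,0,0]]
    - [0.5,[0,0,1.0],[0,0,0]]
    - [0.5,[0,0,1.0],[0,0,0]]
    - [0.5,[0,0,0.7],[0,0,0]]
    - [0.5,[0,0,0.4],[0,0,0]]
    - [0.5,[0,0,0],[0,0,0]]
    - [0.5,[0,0,0],[0,0,0]]

```text
time_s: 4.72
tool_pos: [0.5373, 0.2451, 0.127]
tool_rot: [180.0, -0.1, 103.9]
force: [0.0, -0.3, -0.1]
grip_width: 0.0435
```

```bash
python3 d.py 0.538 0.248 0.10 104
```

```text
t 4.72 p [0.5373 0.2451 0.127 ] [ 1.7999e+02 -1.1000e-01  1.0393e+02] q [ 22.  27. -62.  97.  25.  71. -32.] F [ 0.  -0.3 -0.1] M [ 0.04 -0.16 -0.03] w 0.0435
shift cm [0.26 0.13 2.7 ] turn [ 0.01 -0.11 -0.07]
```

>>> servo_tool:
  plan:
    - [0.5,[0.2,0.1,0.8],[0,0,0]]
    - [0.5,[0.1,0,0.8],[0,0,0]]
    - [0.5,[0,0,0.6],[0,0,0]]
    - [0.5,[0,0,0.3],[0,0,0]]
    - [0.5,[0,0,0],[0,0,0]]
    - [0.5,[0,0,0],[0,0,0]]

```text
time_s: 5.22
tool_pos: [0.5382, 0.2495, 0.1002]
tool_rot: [179.9, -0.1, 103.9]
force: [0.5, 0.6, -0.2]
grip_width: 0.0436
```

```bash
python3 d.py 0.538 0.248 0.10 104
```

```text
t 5.22 p [0.5382 0.2495 0.1002] [ 1.7989e+02 -1.4000e-01  1.0395e+02] q [ 21.  29. -61.  98.  27.  69. -33.] F [ 0.5  0.6 -0.2] M [-0.04 -0.15  0.03] w 0.0436
shift cm [-0.14 -0.05  0.02] turn [ 0.11 -0.14 -0.05]
```

>>> servo_tool:
  plan:
    - [0,[0,0,0],[0,0,0]]
    - [0,[0,0,0],[0,0,0]]
    - [0,[0,0,0],[0,0,0]]
    - [0,[0,0,0],[0,0,0]]
    - [0,[0,0,0],[0,0,0]]
    - [0,[0,0,0],[0,0,0]]
  force: 30

```text
time_s: 5.72
tool_pos: [0.5388, 0.2497, 0.1013]
tool_rot: [179.8, -0.1, 103.9]
force: [-4.5, -0.8, -1.3]
grip_width: 0.0115
```

```bash
python3 d.py 0.538 0.248 0.10 104
```

```text
t 5.72 p [0.5388 0.2497 0.1013] [ 1.7980e+02 -1.4000e-01  1.0393e+02] q [ 21.  29. -61.  98.  27.  69. -33.] F [-4.5 -0.8 -1.3] M [-0.16  0.75  0.04] w 0.0115
shift cm [-0.15 -0.12  0.13] turn [ 0.2  -0.14 -0.07]
```

>>> servo_tool:
  plan:
    - [0,[0,-0.1,-0.3],[0,0,0]]
    - [0,[0,-0.05,-0.5],[0,0,0]]
    - [0,[0,0,-0.6],[0,0,0]]
    - [0,[0,0,-0.8],[0,0,0]]
    - [0,[0,0,-1],[0,0,0]]
    - [0,[0,0,-1],[0,0,0]]
    - [0,[0,0,-1],[0,0,0]]
    - [0,[0,0,0],[0,0,0]]

```text
time_s: 6.38
tool_pos: [0.5368, 0.2486, 0.1581]
tool_rot: [179.8, -0.1, 103.9]
force: [-0.7, -0.1, -2.8]
grip_width: 0.012
```

```bash
python3 d.py 0.538 0.248 0.31 104;  python3 - <<'E'
from h import *
b=cam('side')
cv2.imwrite('pics/f.png',cv2.resize(b['image'][90:240,280:430],(450,450),interpolation=cv2.INTER_CUBIC))
E
```

```text
t 6.38 p [0.5368 0.2486 0.1581] [ 1.7983e+02 -1.3000e-01  1.0393e+02] q [ 23.  26. -63.  95.  24.  74. -31.] F [-0.7 -0.1 -2.8] M [ 0.06 -0.16  0.03] w 0.012
shift cm [ -0.06   0.15 -15.19] turn [ 0.17 -0.13 -0.07]
```

View pics/f.png

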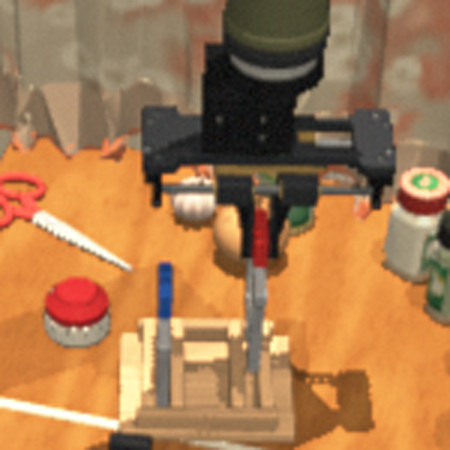

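The picture shows the coarse grid hanging in the fingers, with the fine grid undisturbed in the rack. I'll keep lifting, then carry it over.

>>> servo_tool:
  plan:
    - [0,[0,0,-1.5],[0,0,0]]
    - [0,[0,0,-1.8],[0,0,0]]
    - [0,[0,0,-1.8],[0,0,0]]
    - [0,[0,0,-1.8],[0,0,0]]
    - [0,[0,0,-1.8],[0,0,0]]
    - [0,[0,0,-1.8],[0,0,0]]
    - [0,[0,0,-1.5],[0,0,0]]
    - [0,[0,0,-1],[0,0,0]]
    - [0,[0,0,0],[0,0,0]]

```text
time_s: 7.18
tool_pos: [0.5324, 0.2464, 0.2891]
tool_rot: [-179.5, 0.0, 104.0]
force: [-0.2, 0.1, -2.4]
grip_width: 0.012
```

```bash
python3 d.py 0.5165 -0.138 0.31 97.7
```

```text
t 7.18 p [0.5324 0.2464 0.2891] [-1.7951e+02  4.0000e-02  1.0402e+02] q [ 25.  21. -67.  84.  19.  88. -27.] F [-0.2  0.1 -2.4] M [ 0.01 -0.11  0.03] w 0.012
shift cm [-36.92 -10.87  -1.97] turn [-0.49  0.07  6.32]
```

>>> servo_tool:
  plan:
    - [0,[-1.0,-0.25,-0.2],[0.2,0,0.3]]
    - [0,[-1.9,-0.45,-0.2],[0.2,0,0.3]]
    - [0,[-1.9,-0.45,-0.2],[0,0,0.3]]
    - [0,[-1.9,-0.45,-0.2],[0,0,0.3]]
    - [0,[-1.9,-0.45,-0.2],[0,0,0.3]]
    - [0,[-1.9,-0.45,-0.1],[0,0,0.3]]
    - [0,[-1.9,-0.45,-0.1],[0,0,0.3]]
    - [0,[-1.9,-0.45,-0.1],[0,0,0.3]]
    - [0,[-1.9,-0.45,-0.1],[0,0,0.3]]
    - [0,[-1.9,-0.45,-0.1],[0,0,0.3]]
    - [0,[-1.9,-0.45,0],[0,0,0.3]]
    - [0,[-1.9,-0.45,0],[0,0,0.3]]
    - [0,[-1.9,-0.45,0],[0,0,0.3]]
    - [0,[-1.9,-0.45,0],[0,0,0.3]]
    - [0,[-1.9,-0.45,0],[0,0,0.3]]
    - [0,[-1.9,-0.45,0],[0,0,0.3]]
    - [0,[-1.9,-0.45,0],[0,0,0.3]]
    - [0,[-1.0,-0.3,0],[0,0,0.3]]
    - [0,[-0.5,-0.1,0],[0,0,0]]
    - [0,[0,0,0],[0,0,0]]

```text
time_s: 8.85
tool_pos: [0.5024, -0.1238, 0.2849]
tool_rot: [-176.8, 0.1, 97.7]
force: [0.1, -0.4, -2.7]
grip_width: 0.0119
```

```bash
python3 d.py 0.5165 -0.138 0.25 97.7
```

```text
t 8.85 p [ 0.5024 -0.1238  0.2849] [-1.7678e+02  6.0000e-02  9.7690e+01] q [ 66.   9. -61.  92.   9.  87.  12.] F [ 0.1 -0.4 -2.7] M [ 0.02 -0.19 -0.  ] w 0.0119
shift cm [-1.59  1.4   3.42] turn [-3.22  0.06 -0.01]
```

>>> servo_tool:
  plan:
    - [0,[-0.6,0.5,0.5],[-1.2,0,0]]
    - [0,[-0.5,0.4,0.8],[-1.0,0,0]]
    - [0,[-0.3,0.3,0.8],[-0.7,0,0]]
    - [0,[0,0,0.8],[-0.2,0,0]]
    - [0,[0,0,0.5],[0,0,0]]
    - [0,[0,0,0],[0,0,0]]
    - [0,[0,0,0],[0,0,0]]

```text
time_s: 9.43
tool_pos: [0.5154, -0.1281, 0.2474]
tool_rot: [-179.9, -0.2, 98.3]
force: [0.5, 0.4, -2.3]
grip_width: 0.0115
```

```bash
python3 d.py 0.5165 -0.138 0.225 97.7
```

```text
t 9.43 p [ 0.5154 -0.1281  0.2474] [-179.86   -0.23   98.26] q [ 67.   9. -61.  96.   8.  80.  13.] F [ 0.5  0.4 -2.3] M [-0.02 -0.16  0.01] w 0.0115
shift cm [-1.   -0.03  2.23] turn [-0.14 -0.23  0.56]
```

>>> servo_tool:
  plan:
    - [0,[-0.4,0,0.5],[0,0,0.3]]
    - [0,[-0.3,0,0.7],[0,0,0.2]]
    - [0,[-0.3,0,0.6],[0,0,0]]
    - [0,[0,0,0.3],[0,0,0]]
    - [0,[0,0,0],[0,0,0]]
    - [0,[0,0,0],[0,0,0]]

```text
time_s: 9.93
tool_pos: [0.5174, -0.1378, 0.2247]
tool_rot: [-179.9, -0.2, 97.8]
force: [0.3, 0.2, -2.6]
grip_width: 0.0116
```

```bash
python3 d.py 0.5165 -0.138 0.225 97.7;  python3 - <<'E'
from h import *
a=cam('top');b=cam('side')
cv2.imwrite('pics/top1.png',a['image']);cv2.imwrite('pics/side1.png',b['image'])
s=cv2.resize(b['image'][210:360,270:370],(400,600),interpolation=cv2.INTER_CUBIC)
t=cv2.resize(a['image'][165:255,310:490],(400,200),interpolation=cv2.INTER_CUBIC)
t=np.vstack([t,np.zeros((400,400,3),np.uint8)])
cv2.imwrite('pics/g.png',np.hstack([s,t]))
E
```

```text
t 9.93 p [ 0.5174 -0.1378  0.2247] [-179.88   -0.24   97.81] q [ 67.  11. -60.  97.  10.  77.  13.] F [ 0.3  0.2 -2.6] M [-0.   -0.13 -0.06] w 0.0116
shift cm [-0.01 -0.09 -0.03] turn [-0.12 -0.24  0.11]
```

View pics/g.png

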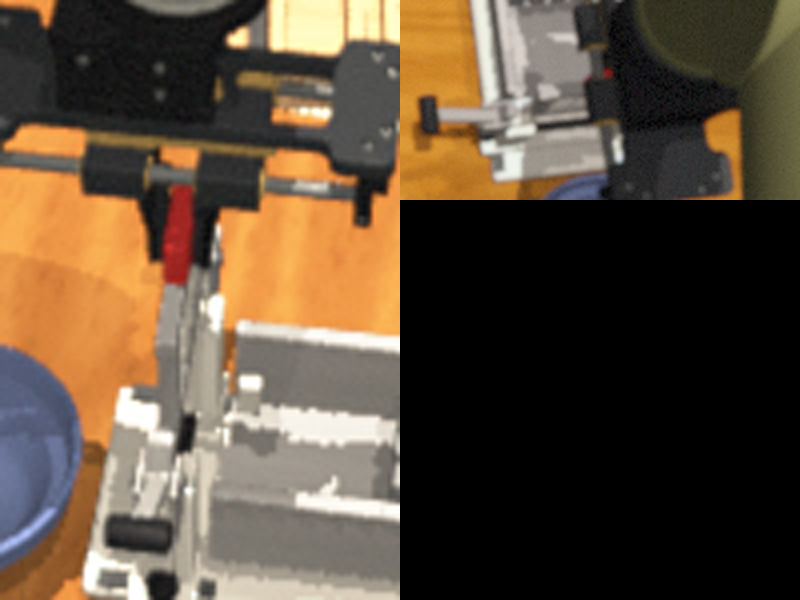

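The side view shows the grid hanging upright above the head. Its near lower corner is at crop (165,425). Next I'll cast the guide-top pixels and the grid edges onto their known planes and compare them.

```bash
python3 - <<'E'
from h import *
b=cam('side')
a={'image':cv2.imread('pics/top0.png'),**{k:v for k,v in cam('top').items() if k!='image'}}
H=np.array([0.5165,-0.138,0]);w=np.radians(7.7);Rz=np.array([[np.cos(w),-np.sin(w),0],[np.sin(w),np.cos(w),0],[0,0,1]])
def loc(p): return (Rz.T@(p-H)*1000).round(1)
for n,(u,v) in {'Lprong-x':(313.3,283.8),'Lprong+x':(323.8,285.)}.items(): print('side',n,loc(onz(b,u,v,.1175)))
for n,(u,v) in {'L+x':(240,203),'L-x':(240,258),'R+x':(468,182),'R-x':(478,232)}.items(): print('top',n,loc(onz(a,u/4.4+310,v/4.4+165,.1175)))
# predicted pixels in side1 for grid corners from held pose
for nm,l in {'near bot -x':(-5,-46,135.4),'near bot +x':(5,-46,135.4),'near ear bot -x':(-5,-54,213.4),'near grip bot -x':(-6,-22,225.4),'+x':(6,-22,225.4),'griptop':(0,-22,253)}.items():
    p=proj(b,H+Rz@(np.array(l)/1000)); print(nm,p.round(1),'crop',((p-[270,210])*4).round(0))
for y in (-1,1):
  for l in ((-15,50*y,117.5),(15,50*y,117.5),(0,47.2*y,117.5),(0,70*y,137.4)):
    p=proj(b,H+Rz@(np.array(l)/1000)); q=proj(a,H+Rz@(np.array(l)/1000)); print('guide',l,'side b.png',((p-[280,230])*4).round(0),'top a.png',((q-[310,165])*4.4).round(0))
c0=cv2.imread('pics/side0.png')[255:345,285:345]; c1=cv2.imread('pics/side1.png')[255:345,285:345]
cv2.imwrite('pics/h.png',np.hstack([cv2.resize(c,(400,600),interpolation=cv2.INTER_CUBIC) for c in(c0,c1)]))
E
```

```text
side Lprong-x [-10.4  56.  117.5]
side Lprong+x [ 11.7  55.7 117.5]
top L+x [ 11.   46.6 117.5]
top L-x [-12.1  49.7 117.5]
top R+x [  9.4 -50.7 117.5]
top R-x [-12.2 -51.8 117.5]
near bot -x [308.7 319.1] crop [155. 436.]
near bot +x [313.8 319.7] crop [175. 439.]
near ear bot -x [307.5 297.7] crop [150. 351.]
near grip bot -x [309.4 279.9] crop [158. 280.]
+x [315.8 280.6] crop [183. 282.]
griptop [312.5 270.6] crop [170. 242.]
guide (-15, -50, 117.5) side b.png [ 94. 382.] top a.png [475. 239.]
guide (15, -50, 117.5) side b.png [155. 389.] top a.png [464. 169.]
guide (0, -47.2, 117.5) side b.png [125. 381.] top a.png [463. 205.]
guide (0, -70, 137.4) side b.png [118. 396.] top a.png [530. 190.]
guide (-15, 50, 117.5) side b.png [123. 223.] top a.png [240. 265.]
guide (15, 50, 117.5) side b.png [180. 229.] top a.png [231. 195.]
guide (0, 47.2, 117.5) side b.png [151. 230.] top a.png [242. 229.]
guide (0, 70, 137.4) side b.png [156. 172.] top a.png [194. 227.]
```

View pics/h.png

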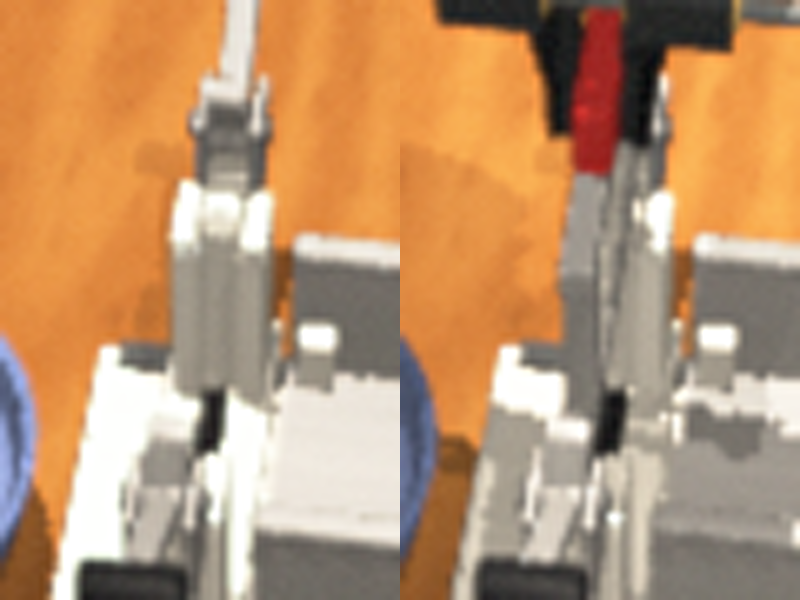

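```bash
python3 - <<'E'
from h import *
b=cam('side');H=np.array([0.5174,-0.1378,0]);w=np.radians(7.8);Rz=np.array([[np.cos(w),-np.sin(w),0],[np.sin(w),np.cos(w),0],[0,0,1]])
def edge(img,v,u0,u1,ch=1):
    s=cv2.GaussianBlur(cv2.cvtColor(img,cv2.COLOR_BGR2HSV)[...,1].astype(float),(1,3),0)[v,u0:u1]
    h=(s[:2].mean()+s[-2:].mean())/2;k=np.argmax(s<h);return u0+k-1+(s[k-1]-h)/(s[k-1]-s[k])
def zline(x,y,v): # predicted u on vertical edge (local mm) at row v
    z=np.linspace(0,.3,3001);P=np.array([proj(b,H+Rz@np.array([x/1e3,y/1e3,q])) for q in z[::10]])
    return np.interp(v,P[::-1,1],P[::-1,0])
i0=cv2.imread('pics/side0.png');i1=cv2.imread('pics/side1.png')
mmpp=30/15.
for v in (290,294,298,302,306): 
    m=edge(i0,v,305,318);print('guide L -x edge',v,round(m,2),'pred',round(zline(-15,42,v),2),'off mm',round((m-zline(-15,42,v))*mmpp,1))
for v in (300,302,304,306,309,312):
    m=edge(i1,v,304,316);print('grid frame',v,round(m,2),'pred',round(zline(-5,-46,v),2),'off mm',round((m-zline(-5,-46,v))*mmpp,1))
for v in (288,291,294): 
    m=edge(i1,v,304,316);print('ear',v,round(m,2),round(zline(-5,-54,v),2),'off mm',round((m-zline(-5,-54,v))*mmpp,1))
hs=cv2.cvtColor(i1,cv2.COLOR_BGR2HSV)
for v in (262,268,274,278): print(v,[tuple(x) for x in hs[v,306:322]])
E
```

```text
guide L -x edge 290 309.91 pred 310.57 off mm -1.3
guide L -x edge 294 310.25 pred 310.64 off mm -0.8
guide L -x edge 298 310.26 pred 310.7 off mm -0.9
guide L -x edge 302 310.31 pred 310.77 off mm -0.9
guide L -x edge 306 310.59 pred 310.84 off mm -0.5
grid frame 300 308.96 pred 308.79 off mm 0.3
grid frame 302 309.13 pred 308.83 off mm 0.6
grid frame 304 309.2 pred 308.88 off mm 0.6
grid frame 306 309.37 pred 308.92 off mm 0.9
grid frame 309 304.27 pred 308.98 off mm -9.4
grid frame 312 303.52 pred 309.04 off mm -11.0
ear 288 309.5 307.83 off mm 3.3
ear 291 308.76 307.89 off mm 1.7
ear 294 308.47 307.96 off mm 1.0
262 [(np.uint8(36), np.uint8(58), np.uint8(22)), (np.uint8(160), np.uint8(40), np.uint8(19)), (np.uint8(60), np.uint8(27), np.uint8(28)), (np.uint8(75), np.uint8(16), np.uint8(31)), (np.uint8(100), np.uint8(26), np.uint8(30)), (np.uint8(177), np.uint8(67), np.uint8(38)), (np.uint8(0), np.uint8(185), np.uint8(105)), (np.uint8(0), np.uint8(202), np.uint8(149)), (np.uint8(0), np.uint8(194), np.uint8(160)), (np.uint8(1), np.uint8(205), np.uint8(157)), (np.uint8(1), np.uint8(1
[... 1717 characters left out ...]
(175), np.uint8(234)), (np.uint8(15), np.uint8(178), np.uint8(232)), (np.uint8(15), np.uint8(174), np.uint8(235)), (np.uint8(15), np.uint8(175), np.uint8(235)), (np.uint8(11), np.uint8(185), np.uint8(199)), (np.uint8(4), np.uint8(198), np.uint8(160)), (np.uint8(1), np.uint8(198), np.uint8(157)), (np.uint8(2), np.uint8(207), np.uint8(153)), (np.uint8(1), np.uint8(202), np.uint8(154)), (np.uint8(1), np.uint8(205), np.uint8(154)), (np.uint8(1), np.uint8(189), np.uint8(143)), (np.uint8(8), np.uint8(83), np.uint8(136)), (np.uint8(16), np.uint8(37), np.uint8(145)), (np.uint8(17), np.uint8(31), np.uint8(130)), (np.uint8(18), np.uint8(30), np.uint8(110)), (np.uint8(21), np.uint8(34), np.uint8(127))]
```

Relative to the guides, the grid needs about -1.5 mm in x and +1.9 mm in y. I'll shift it and go down gently, watching the force.

>>> servo_tool:
  plan:
    - [0,[0.15,-0.15,0],[0,0.2,0.1]]
    - [0,[0,0,0],[0,0,0]]
    - [0,[0,0,0.3],[0,0,0]]
    - [0,[0,0,0.4],[0,0,0]]
    - [0,[0,0,0.3],[0,0,0]]
    - [0,[0,0,0],[0,0,0]]
    - [0,[0,0,0],[0,0,0]]

```text
time_s: 10.77
tool_pos: [0.516, -0.1359, 0.2148]
tool_rot: [-180.0, -0.4, 97.7]
force: [-0.0, 0.0, -3.7]
grip_width: 0.0118
```

```bash
python3 d.py 0.5156 -0.1361 0.2068 97.7
```

```text
t 10.77 p [ 0.516  -0.1359  0.2148] [-179.97   -0.36   97.73] q [ 67.  11. -60.  99.  10.  76.  12.] F [-0.   0.  -3.7] M [ 0.03 -0.15  0.02] w 0.0118
shift cm [-0.02 -0.04  0.8 ] turn [-0.03 -0.36  0.03]
```

>>> servo_tool:
  plan:
    - [0,[0,-0.05,0.2],[0,-0.2,0]]
    - [0,[0,0,0.2],[0,-0.2,0]]
    - [0,[0,0,0.2],[0,0,0]]
    - [0,[0,0,0.2],[0,0,0]]
    - [0,[0,0,0],[0,0,0]]
    - [0,[0,0,0],[0,0,0]]

```text
time_s: 11.27
tool_pos: [0.5154, -0.1358, 0.2057]
tool_rot: [-180.0, 0.1, 97.7]
force: [0.1, -0.7, -3.0]
grip_width: 0.012
```

```bash
python3 d.py 0.5156 -0.1361 0.2048 97.7
```

```text
t 11.27 p [ 0.5154 -0.1358  0.2057] [-1.7995e+02  6.0000e-02  9.7750e+01] q [ 66.  11. -60. 100.  10.  75.  12.] F [ 0.1 -0.7 -3. ] M [-0.   -0.16  0.01] w 0.012
shift cm [-0.03  0.02  0.09] turn [-0.05  0.06  0.05]
```

Now just at the mouth. I'll continue in 1.5 mm rows.

>>> servo_tool:
  plan:
    - [0,[0,0,0.15],[0,0,0]]
    - [0,[0,0,0.15],[0,0,0]]
    - [0,[0,0,0.1],[0,0,0]]
    - [0,[0,0,0],[0,0,0]]

```text
time_s: 11.6
tool_pos: [0.5155, -0.1359, 0.2015]
tool_rot: [-180.0, 0.1, 97.7]
force: [0.2, 0.7, -2.7]
grip_width: 0.0115
```

```bash
python3 d.py 0.5156 -0.1361 0.2048 97.7
```

```text
t 11.6 p [ 0.5155 -0.1359  0.2015] [-1.7997e+02  7.0000e-02  9.7740e+01] q [ 66.  11. -60. 100.  10.  75.  12.] F [ 0.2  0.7 -2.7] M [ 0.06 -0.04  0.02] w 0.0115
shift cm [-0.02  0.01 -0.33] turn [-0.03  0.07  0.04]
```

>>> servo_tool:
  plan:
    - [0,[0,0,0.15],[0,0,0]]
    - [0,[0,0,0.15],[0,0,0]]
    - [0,[0,0,0.15],[0,0,0]]
    - [0,[0,0,0.15],[0,0,0]]
    - [0,[0,0,0.15],[0,0,0]]
    - [0,[0,0,0.1],[0,0,0]]
    - [0,[0,0,0],[0,0,0]]

```text
time_s: 12.18
tool_pos: [0.5156, -0.136, 0.192]
tool_rot: [-180.0, 0.1, 97.7]
force: [-0.1, -0.0, -2.4]
grip_width: 0.0117
```

```bash
python3 d.py 0.5156 -0.1361 0.1353 97.7
```

```text
t 12.18 p [ 0.5156 -0.136   0.192 ] [-1.7998e+02  7.0000e-02  9.7730e+01] q [ 66.  12. -60. 101.  11.  74.  11.] F [-0.1 -0.  -2.4] M [ 0.   -0.11 -0.  ] w 0.0117
shift cm [-0.    0.01  5.67] turn [-0.02  0.07  0.03]
```

It's well inside the grooves with no reaction force. Carrying on.

>>> servo_tool:
  plan:
    - [0,[0,0,0.2],[0,0,0]]
    - [0,[0,0,0.25],[0,0,0]]
    - [0,[0,0,0.25],[0,0,0]]
    - [0,[0,0,0.25],[0,0,0]]
    - [0,[0,0,0.25],[0,0,0]]
    - [0,[0,0,0.25],[0,0,0]]
    - [0,[0,0,0.25],[0,0,0]]
    - [0,[0,0,0.2],[0,0,0]]
    - [0,[0,0,0],[0,0,0]]

```text
time_s: 12.93
tool_pos: [0.5155, -0.1361, 0.1707]
tool_rot: [-180.0, 0.1, 97.7]
force: [-0.8, -0.2, -2.1]
grip_width: 0.0119
```

```bash
python3 d.py 0.5156 -0.1361 0.1353 97.7
```

```text
t 12.93 p [ 0.5155 -0.1361  0.1707] [-1.7997e+02  6.0000e-02  9.7720e+01] q [ 65.  13. -59. 102.  12.  71.  10.] F [-0.8 -0.2 -2.1] M [-0.01 -0.21 -0.01] w 0.0119
shift cm [0.   0.01 3.54] turn [-0.03  0.06  0.02]
```

>>> servo_tool:
  plan:
    - [0,[0,0,0.25],[0,0,0]]
    - [0,[0,0,0.25],[0,0,0]]
    - [0,[0,0,0.25],[0,0,0]]
    - [0,[0,0,0.25],[0,0,0]]
    - [0,[0,0,0.25],[0,0,0]]
    - [0,[0,0,0.25],[0,0,0]]
    - [0,[0,0,0.25],[0,0,0]]
    - [0,[0,0,0.25],[0,0,0]]
    - [0,[0,0,0.25],[0,0,0]]
    - [0,[0,0,0.2],[0,0,0]]
    - [0,[0,0,0.1],[0,0,0]]
    - [0,[0,0,0],[0,0,0]]

```text
time_s: 13.93
tool_pos: [0.5156, -0.1362, 0.1423]
tool_rot: [-180.0, 0.0, 97.7]
force: [-0.2, 1.1, -2.0]
grip_width: 0.0117
```

```bash
python3 d.py 0.5156 -0.1361 0.1353 97.7
```

```text
t 13.93 p [ 0.5156 -0.1362  0.1423] [-1.7998e+02  4.0000e-02  9.7710e+01] q [ 64.  15. -59. 104.  14.  69.   9.] F [-0.2  1.1 -2. ] M [-0.03 -0.17  0.01] w 0.0117
shift cm [0.01 0.01 0.7 ] turn [-0.02  0.04  0.01]
```

>>> servo_tool:
  plan:
    - [0,[0,0,0.15],[0,0,0]]
    - [0,[0,0,0.15],[0,0,0]]
    - [0,[0,0,0.15],[0,0,0]]
    - [0,[0,0,0.1],[0,0,0]]
    - [0,[0,0,0],[0,0,0]]

```text
time_s: 14.35
tool_pos: [0.5157, -0.1363, 0.1365]
tool_rot: [-180.0, 0.1, 97.7]
force: [-0.2, 0.0, -3.5]
grip_width: 0.0115
```

```bash
python3 d.py 0.5156 -0.1361 0.1353 97.7
```

```text
t 14.35 p [ 0.5157 -0.1363  0.1365] [-1.7999e+02  6.0000e-02  9.7710e+01] q [ 64.  16. -59. 104.  14.  68.   8.] F [-0.2  0.  -3.5] M [ 0.03 -0.09  0.06] w 0.0115
shift cm [ 0.02 -0.01  0.12] turn [-0.01  0.06  0.01]
```

>>> servo_tool:
  plan:
    - [0,[0,0,0.1],[0,0,0]]
    - [0,[0,0,0.05],[0,0,0]]
    - [0,[0,0,0],[0,0,0]]

```text
time_s: 14.6
tool_pos: [0.516, -0.1364, 0.1354]
tool_rot: [180.0, 0.1, 97.7]
force: [-0.0, -0.1, -2.8]
grip_width: 0.0119
```

```bash
python3 d.py 0.5156 -0.1361 0.1353 97.7
```

```text
t 14.6 p [ 0.516  -0.1364  0.1354] [1.7998e+02 8.0000e-02 9.7700e+01] q [ 64.  16. -59. 104.  14.  68.   8.] F [-0.  -0.1 -2.8] M [ 0.08 -0.05 -0.02] w 0.0119
shift cm [ 0.03 -0.04  0.01] turn [0.02 0.08 0.  ]
```

>>> servo_tool:
  plan:
    - [0,[0,0,0.1],[0,0,0]]
    - [0,[0,0,0.05],[0,0,0]]
    - [0,[0,0,0],[0,0,0]]

```text
time_s: 14.85
tool_pos: [0.5163, -0.1365, 0.1349]
tool_rot: [180.0, 0.1, 97.7]
force: [-1.0, -0.3, 1.9]
grip_width: 0.012
```

```bash
python3 d.py 0.5156 -0.1361 0.1353 97.7
```

```text
t 14.85 p [ 0.5163 -0.1365  0.1349] [1.7999e+02 1.2000e-01 9.7690e+01] q [ 64.  16. -58. 105.  15.  68.   8.] F [-1.  -0.3  1.9] M [ 0.11  0.37 -0.  ] w 0.012
shift cm [ 0.05 -0.06 -0.04] turn [ 0.01  0.12 -0.01]
```

The force rose by 4.5 N at exactly the expected height, so the grid is on the spring bar. Releasing.

>>> servo_tool:
  plan:
    - [0.4,[0,0,0],[0,0,0]]
    - [0.4,[0,0,0],[0,0,0]]
    - [0.4,[0,0,0],[0,0,0]]
    - [0.4,[0,0,0],[0,0,0]]
    - [0.4,[0,0,0],[0,0,0]]
    - [0.4,[0,0,0],[0,0,0]]
    - [0.4,[0,0,0],[0,0,0]]
    - [0.4,[0,0,-0.3],[0,0,0]]
    - [0.4,[0,0,-0.8],[0,0,0]]
    - [0.4,[0,0,-1.2],[0,0,0]]
    - [0.4,[0,0,-1.5],[0,0,0]]
    - [0.4,[0,0,-1.5],[0,0,0]]
    - [0.4,[0,0,-1.5],[0,0,0]]
    - [0.4,[0,0,-1.5],[0,0,0]]
    - [0.4,[0,0,-1.5],[0,0,0]]
    - [0.4,[0,0,-1.0],[0,0,0]]
    - [0.4,[0,0,0],[0,0,0]]

```text
time_s: 16.27
tool_pos: [0.5184, -0.1351, 0.2566]
tool_rot: [179.6, 0.3, 97.8]
force: [-0.9, 0.8, 0.1]
grip_width: 0.0348
```

```bash
python3 d.py 0.5156 -0.1361 0.25 97.7; python3 - <<'E'
from h import *
b=cam('side')
cv2.imwrite('pics/i.png',cv2.resize(b['image'][220:370,270:370],(400,600),interpolation=cv2.INTER_CUBIC))
E
```

```text
t 16.27 p [ 0.5184 -0.1351  0.2566] [179.56   0.32  97.84] q [ 67.   9. -61.  95.   8.  80.  14.] F [-0.9  0.8  0.1] M [ 0.03 -0.13 -0.02] w 0.0348
shift cm [-0.06 -0.3   0.65] turn [0.44 0.32 0.14]
```

View pics/i.png

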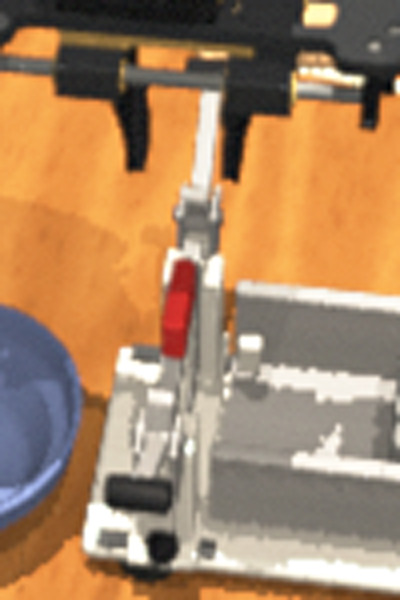

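The grid is seated upright on the spring bar: its red grip is between the guides (crop 180,310) and the fingers are clear above. Next is the left lever. I'll shut the fingers and move outside its knob.

```bash
cat >> d.py <<'E'
H=np.array([0.5165,-0.138,0]);w=np.radians(7.7);r=np.array(o['tool_pos'])-H
print('local mm',(np.array([np.cos(w)*r[0]+np.sin(w)*r[1],-np.sin(w)*r[0]+np.cos(w)*r[1],r[2]])*1000).round(1),'Fy loc',round(-np.sin(w)*o['force'][0]+np.cos(w)*o['force'][1],1))
E
python3 d.py .4953 .0186 .26 97.7
```

```text
t 16.32 p [ 0.5182 -0.135   0.2557] [179.6    0.3   97.84] q [ 67.   9. -61.  95.   8.  80.  13.] F [-0.1  0.1 -0.1] M [ 0.01 -0.12  0.01] w 0.0348
shift cm [15.53 -0.16 -0.52] turn [0.4  0.3  0.14]
local mm [  2.    2.7 255.7] Fy loc 0.1
```

>>> servo_tool:
  plan:
    - [0,[0.8,0,-0.3],[0.3,0.2,0]]
    - [0,[1.5,-0.05,-0.2],[0,0,0]]
    - [0,[1.5,-0.05,0],[0,0,0]]
    - [0,[1.5,0,0],[0,0,0]]
    - [0,[1.5,0,0],[0,0,0]]
    - [0,[1.5,0,0],[0,0,0]]
    - [0,[1.5,0,0],[0,0,0]]
    - [0,[1.5,0,0],[0,0,0]]
    - [0,[1.5,0,0],[0,0,0]]
    - [0,[1.2,0,0],[0,0,0]]
    - [0,[0.5,0,0],[0,0,0]]
    - [0,[0,0,0],[0,0,0]]
    - [0,[0,0,0],[0,0,0]]

```text
time_s: 17.4
tool_pos: [0.4914, 0.0292, 0.2574]
tool_rot: [-179.7, -0.0, 98.3]
force: [-0.1, 0.2, -0.5]
grip_width: 0.0004
```

```bash
python3 d.py .4953 .0186 .172 97.7
```

```text
t 17.4 p [0.4914 0.0292 0.2574] [-179.73   -0.     98.29] q [ 61.   1. -67. 100.   1.  80.   2.] F [-0.1  0.2 -0.5] M [-0.01 -0.08 -0.05] w 0.0004
shift cm [-1.1   0.28  8.54] turn [-0.27 -0.    0.59]
local mm [ -2.5 169.  257.4] Fy loc 0.2
```

>>> servo_tool:
  plan:
    - [0,[-0.3,0.15,1.0],[0,0,0.3]]
    - [0,[-0.2,0.1,1.2],[0,0,0.2]]
    - [0,[0,0,1.2],[0,0,0]]
    - [0,[0,0,1.2],[0,0,0]]
    - [0,[0,0,1.2],[0,0,0]]
    - [0,[0,0,1.0],[0,0,0]]
    - [0,[0,0,0.5],[0,0,0]]
    - [0,[0,0,0],[0,0,0]]
    - [0,[0,0,0],[0,0,0]]

```text
time_s: 18.15
tool_pos: [0.493, 0.0175, 0.1725]
tool_rot: [-179.4, -0.3, 97.1]
force: [-0.0, 0.6, 0.3]
grip_width: 0.0004
```

```bash
python3 d.py .4953 .0186 .172 97.7
```

```text
t 18.15 p [0.493  0.0175 0.1725] [-179.37   -0.26   97.15] q [ 59.   8. -67. 106.   7.  71.  -4.] F [-0.   0.6  0.3] M [-0.   -0.06 -0.03] w 0.0004
shift cm [0.08 0.24 0.05] turn [-0.63 -0.26 -0.55]
local mm [ -2.4 157.2 172.5] Fy loc 0.6
```

>>> servo_tool:
  plan:
    - [0,[-0.6,0.1,0],[-0.3,-0.2,-0.3]]
    - [0,[-0.8,0.1,0],[-0.3,0,-0.2]]
    - [0,[-0.8,0,-0.4],[0,0,0]]
    - [0,[-0.8,0,-0.5],[0,0,0]]
    - [0,[-0.8,0,-0.4],[0,0,0]]
    - [0,[-0.8,0,-0.3],[0,0,0]]
    - [0,[-0.8,0,-0.2],[0,0,0]]

```text
time_s: 18.73
tool_pos: [0.4987, -0.0114, 0.1945]
tool_rot: [-179.8, -2.1, 98.8]
force: [-4.9, 10.7, 7.0]
grip_width: 0.0004
```

```bash
python3 d.py .4953 .0186 .172 97.7
```

```text
t 18.73 p [ 0.4987 -0.0114  0.1945] [-179.79   -2.1    98.82] q [ 63.   7. -66. 104.   5.  73.   4.] F [-4.9 10.7  7. ] M [ 2.07  1.21 -0.1 ] w 0.0004
shift cm [2.93 0.13 2.35] turn [-0.23 -2.1   1.12]
local mm [ -0.6 127.9 194.5] Fy loc 11.3
```

>>> servo_tool:
  plan:
    - [0,[-0.9,0,-0.1],[0,-0.6,0.4]]
    - [0,[-0.9,0,-0.1],[0,-0.6,0.4]]
    - [0,[-0.9,0,-0.1],[0,-0.4,0.2]]
    - [0,[-0.9,0,0],[0,-0.2,0]]
    - [0,[-0.9,0,0],[0,-0.2,0]]
    - [0,[-0.9,0,0],[0,0,0]]

```text
time_s: 19.23
tool_pos: [0.508, -0.0494, 0.2046]
tool_rot: [179.9, -1.1, 98.6]
force: [-3.0, 4.2, 1.8]
grip_width: 0.0005
```

```bash
python3 d.py .4953 .0186 .172 97.7
```

```text
t 19.23 p [ 0.508  -0.0494  0.2046] [179.91  -1.09  98.64] q [ 64.   8. -65. 102.   7.  74.   7.] F [-3.   4.2  1.8] M [ 0.83  0.6  -0.01] w 0.0005
shift cm [ 6.85 -0.24  3.39] turn [ 0.08 -1.09  0.94]
local mm [  3.5  89.  204.6] Fy loc 4.6
```

>>> servo_tool:
  plan:
    - [0,[-0.8,-0.1,0.1],[0,-0.3,0.3]]
    - [0,[-0.8,-0.1,0.1],[0,-0.3,0.2]]
    - [0,[-0.7,0,0.1],[0,-0.2,0]]
    - [0,[-0.6,0,0.1],[0,0,0]]
    - [0,[-0.6,0,0],[0,0,0]]

```text
time_s: 19.65
tool_pos: [0.5122, -0.0812, 0.2015]
tool_rot: [179.7, -0.6, 98.3]
force: [0.6, 8.3, -5.9]
grip_width: 0.0009
```

```bash
python3 d.py .4953 .0186 .172 97.7
```

```text
t 19.65 p [ 0.5122 -0.0812  0.2015] [179.69  -0.61  98.33] q [ 66.   9. -64. 102.   8.  74.   8.] F [ 0.6  8.3 -5.9] M [ 1.96 -0.17 -0.04] w 0.0009
shift cm [10.09 -0.24  3.05] turn [ 0.31 -0.62  0.63]
local mm [  3.3  56.8 201.5] Fy loc 8.2
```

>>> servo_tool:
  plan:
    - [0,[-0.5,0,0],[0,0,0]]
    - [0,[-0.5,0,0],[0,0,0]]
    - [0,[-0.5,0,0],[0,0,0]]

```text
time_s: 19.9
tool_pos: [0.5126, -0.0831, 0.2006]
tool_rot: [179.8, -1.9, 98.8]
force: [-5.0, 14.0, 7.3]
grip_width: 0.0003
```

```bash
python3 d.py .4953 .0186 .172 97.7
```

```text
t 19.9 p [ 0.5126 -0.0831  0.2006] [179.85  -1.87  98.79] q [ 66.  10. -63. 101.   8.  74.   9.] F [-5.  14.   7.3] M [ 2.91  1.08 -0.07] w 0.0003
shift cm [10.21 -0.16  3.19] turn [ 0.13 -1.87  1.09]
local mm [  3.5  55.  200.6] Fy loc 14.5
```

>>> servo_tool:
  plan:
    - [0,[-0.8,0,0],[0,-0.5,0.3]]
    - [0,[-0.9,0,0],[0,-0.5,0.3]]
    - [0,[-0.9,0,0],[0,0,0]]
    - [0,[-0.9,0,0],[0,0,0]]

```text
time_s: 20.23
tool_pos: [0.5125, -0.0833, 0.2008]
tool_rot: [-179.5, -3.6, 99.6]
force: [-8.3, 19.1, 9.5]
grip_width: 0.0006
```

```bash
python3 d.py .4953 .0186 .172 97.7; python3 - <<'E'
from h import *
b=cam('side')
C=b
cv2.imwrite('pics/side2.png',b['image'])
m=(cv2.cvtColor(b['image'],cv2.COLOR_BGR2GRAY)[262:300,295:335]);print(m[::3,::2])
H=np.array([0.5165,-0.138,0]);w=np.radians(7.7);Rz=np.array([[np.cos(w),-np.sin(w),0],[np.sin(w),np.cos(w),0],[0,0,1]])
for a in (105,110,116):
  print(a,[proj(b,H+Rz@np.array([x,.07+.075*np.cos(np.radians(a)),.1374+.075*np.sin(np.radians(a))])).round(1) for x in(-.015,.015)])
E
```

```text
t 20.23 p [ 0.5125 -0.0833  0.2008] [-179.53   -3.64   99.58] q [ 66.  12. -63. 100.   7.  76.  11.] F [-8.3 19.1  9.5] M [ 4.23  1.58 -0.1 ] w 0.0006
shift cm [10.13  0.02  3.53] turn [-0.53 -3.63  1.89]
local mm [  3.4  54.8 200.8] Fy loc 20.0
[[183 188 181 169 169 166 165 128  22  25  19  27  27  25  16 156 169 175
  187 183]
 [184 185 171 171 162 166 170 103  20  28  28  30  31  28  26 150 170 177
  188 183]
 [182 182 176 169 171 169 171 176 167 168  80  56  46  54  40 141 168 184
  187 168]
 [161 160 154 156 165 173 181 186 187 151 106  96  97  97 105 156 177 188
  177 167]
 [162 162 156 151 159 160 168 185 188 118  99 105  98 109 110  95 184 189
  183 174]
 [161 157 163 162 162 169 167 183 189 186 106 117 114 107  98 162 185 189
  179 170]
 [155 161 165 165 162 166 162 176 184 186 113 116 112 118  98 179 190 190
  179 170]
 [160 165 165 163 166 158 156 178 166 160 128 124 120 143 116 180 187 183
  174 170]
 [163 165 164 162 159 148 153 163 156 120  96  99 114 129 156 154 186 178
  170 166]
 [162 164 162 159 154 148 147 147 186  99  98  89 108 147 164 156 169 158
  154 149]
 [158 165 160 150 150 146 146 147 153  94  95  87 101 173 178 142 154 142
  161 159]
 [162 156 150 147 146 149 147 148 114  92  97  71 110 171 163 142 164 128
  120 115]
 [154 150 145 146 148 141 146 150 103  97  97  70 116 169 170 134 160 125
  120 121]]
105 [array([310.2, 256. ]), array([325.5, 257.5])]
110 [array([309.8, 259. ]), array([325.1, 260.5])]
116 [array([309.3, 262.8]), array([324.6, 264.4])]
```

The lever has stopped hard at y = 54.8 mm under 20 N. Home predicts 55, and the knob pixels match 116°. I'll back off, rise and cross to the right side.

>>> servo_tool:
  plan:
    - [0,[0.5,0,-0.2],[0,-1,0.6]]
    - [0,[0.6,0,-0.5],[0,-1,0.5]]
    - [0,[0.3,0,-1.0],[0,-1,0.4]]
    - [0,[0,-0.1,-1.5],[0.2,-0.3,0]]
    - [0,[0,-0.1,-1.5],[0,0,0]]
    - [0,[0,0,-1.5],[0,0,0]]
    - [0,[0,0,-1.5],[0,0,0]]
    - [0,[0,0,-1.0],[0,0,0]]
    - [0,[0,0,0],[0,0,0]]
    - [0,[0,0,0],[0,0,0]]

```text
time_s: 21.12
tool_pos: [0.5098, -0.0802, 0.2966]
tool_rot: [-179.4, 1.1, 97.5]
force: [0.5, -0.5, -0.3]
grip_width: 0.0002
```

```bash
python3 d.py .5377 -.2946 .285 97.7
```

```text
t 21.12 p [ 0.5098 -0.0802  0.2966] [-179.39    1.13   97.52] q [ 66.   5. -64.  93.   6.  85.   9.] F [ 0.5 -0.5 -0.3] M [-0.02 -0.08  0.  ] w 0.0002
shift cm [-21.6   -0.03   1.59] turn [-0.62  1.13 -0.18]
local mm [  1.1  58.2 296.6] Fy loc -0.6
```

>>> servo_tool:
  plan:
    - [0,[-0.8,0,0],[-0.3,0.4,-0.1]]
    - [0,[-1.6,0,0],[0,0.4,0]]
    - [0,[-1.6,0,0],[0,0.2,0]]
    - [0,[-1.6,0,0],[0,0,0]]
    - [0,[-1.6,0,0.1],[0,0,0]]
    - [0,[-1.6,0,0.1],[0,0,0]]
    - [0,[-1.6,0,0.1],[0,0,0]]
    - [0,[-1.6,0,0.1],[0,0,0]]
    - [0,[-1.6,0,0.1],[0,0,0]]
    - [0,[-1.6,0,0.1],[0,0,0]]
    - [0,[-1.6,0,0.1],[0,0,0]]
    - [0,[-1.6,0,0.1],[0,0,0]]
    - [0,[-1.6,0,0],[0,0,0]]
    - [0,[-1.2,0,0],[0,0,0]]
    - [0,[-0.6,0,0],[0,0,0]]
    - [0,[0,0,0],[0,0,0]]
    - [0,[0,0,0],[0,0,0]]

```text
time_s: 22.53
tool_pos: [0.5378, -0.3272, 0.281]
tool_rot: [-179.3, -0.2, 97.1]
force: [1.0, 1.0, 0.2]
grip_width: 0.0006
```

```bash
python3 d.py .5377 -.2946 .172 97.7
```

```text
t 22.53 p [ 0.5378 -0.3272  0.281 ] [-1.7931e+02 -1.7000e-01  9.7090e+01] q [ 69.  23. -55.  79.  19.  88.  23.] F [1.  1.  0.2] M [ 0.04 -0.21  0.02] w 0.0006
shift cm [ 3.21  0.53 10.9 ] turn [-0.69 -0.17 -0.61]
local mm [  -4.3 -190.4  281. ] Fy loc 0.8
```

>>> servo_tool:
  plan:
    - [0,[0.6,0.2,1.0],[-0.4,-0.2,-0.3]]
    - [0,[0.7,0.15,1.5],[-0.2,0,-0.2]]
    - [0,[0.5,0.1,1.5],[0,0,0]]
    - [0,[0,0,1.5],[0,0,0]]
    - [0,[0,0,1.5],[0,0,0]]
    - [0,[0,0,1.3],[0,0,0]]
    - [0,[0,0,0.8],[0,0,0]]
    - [0,[0,0,0.4],[0,0,0]]
    - [0,[0,0,0],[0,0,0]]
    - [0,[0,0,0],[0,0,0]]

```text
time_s: 23.37
tool_pos: [0.543, -0.2988, 0.186]
tool_rot: [179.8, 0.2, 98.3]
force: [0.6, 0.2, 0.5]
grip_width: 0.0002
```

```bash
python3 d.py .5377 -.2946 .172 97.7
```

```text
t 23.37 p [ 0.543  -0.2988  0.186 ] [179.82   0.21  98.34] q [ 69.  24. -55.  89.  20.  77.  20.] F [0.6 0.2 0.5] M [-0.02 -0.1   0.05] w 0.0002
shift cm [ 0.5  -0.47  1.4 ] turn [0.18 0.21 0.64]
local mm [   4.7 -162.9  186. ] Fy loc 0.2
```

Down to 0.172, then push inward (+tool x).

>>> servo_tool:
  plan:
    - [0,[0,-0.2,0.6],[0,0,0.3]]
    - [0,[0,-0.2,0.6],[0,0,0.2]]
    - [0,[0,0,0.2],[0,0,0]]
    - [0,[0,0,0],[0,0,0]]
    - [0,[0.6,0,0],[0,0,0]]
    - [0,[0.8,0,0],[0,0,0]]
    - [0,[0.8,0,-0.2],[0,0,0]]
    - [0,[0.8,0,-0.4],[0,0,0]]
    - [0,[0.8,0,-0.5],[0,0,0]]
    - [0,[0.8,0,-0.4],[0,0,0]]

```text
time_s: 24.2
tool_pos: [0.5349, -0.2692, 0.1916]
tool_rot: [179.2, 1.9, 97.0]
force: [0.5, -5.3, -0.6]
grip_width: 0.0007
```

```bash
python3 d.py .5377 -.2946 .172 97.7
```

```text
t 24.2 p [ 0.5349 -0.2692  0.1916] [179.25   1.89  97.  ] q [ 69.  20. -56.  93.  19.  75.  17.] F [ 0.5 -5.3 -0.6] M [-1.1  -0.24 -0.01] w 0.0007
shift cm [-2.49 -0.06  2.05] turn [ 0.74  1.89 -0.68]
local mm [   0.7 -132.5  191.6] Fy loc -5.3
```

>>> servo_tool:
  plan:
    - [0,[0.9,0,-0.3],[0.3,0.5,-0.3]]
    - [0,[0.9,0,-0.2],[0.3,0.5,-0.2]]
    - [0,[0.9,0,-0.1],[0,0.4,-0.2]]
    - [0,[0.9,0,0],[0,0.3,0]]
    - [0,[0.9,0,0],[0,0.2,0]]
    - [0,[0.9,0,0],[0,0,0]]

```text
time_s: 24.7
tool_pos: [0.5306, -0.2325, 0.2076]
tool_rot: [179.3, 2.3, 97.0]
force: [-0.5, -5.2, 3.2]
grip_width: 0.0006
```

```bash
python3 d.py .5377 -.2946 .172 97.7
```

```text
t 24.7 p [ 0.5306 -0.2325  0.2076] [179.3    2.28  96.97] q [ 69.  17. -58.  95.  17.  75.  15.] F [-0.5 -5.2  3.2] M [-1.1   0.07 -0.02] w 0.0006
shift cm [-6.1  -0.1   3.81] turn [ 0.69  2.28 -0.72]
local mm [  1.3 -95.5 207.6] Fy loc -5.1
```

>>> servo_tool:
  plan:
    - [0,[0.8,0,0.1],[0.3,0.6,-0.3]]
    - [0,[0.8,0,0.1],[0.3,0.6,-0.2]]
    - [0,[0.8,0,0.1],[0,0.5,-0.2]]
    - [0,[0.7,0,0.1],[0,0.4,0]]
    - [0,[0.6,0,0.1],[0,0.2,0]]
    - [0,[0.6,0,0],[0,0,0]]

```text
time_s: 25.2
tool_pos: [0.5255, -0.1929, 0.2036]
tool_rot: [179.8, 0.6, 97.5]
force: [5.7, -19.0, -1.3]
grip_width: 0.0003
```

```bash
python3 d.py .5377 -.2946 .172 97.7
```

```text
t 25.2 p [ 0.5255 -0.1929  0.2036] [179.79   0.65  97.54] q [ 68.  15. -59.  97.  14.  75.  14.] F [  5.7 -19.   -1.3] M [-4.61 -1.3   0.  ] w 0.0003
shift cm [-10.2   -0.14   3.27] turn [ 0.21  0.65 -0.16]
local mm [  1.6 -55.6 203.6] Fy loc -19.6
```

>>> servo_tool:
  plan:
    - [0,[0.8,0,0],[0,0.3,0]]
    - [0,[0.9,0,0],[0,0.3,0]]
    - [0,[0.9,0,0],[0,0.3,0]]
    - [0,[0.9,0,0],[0,0.3,0]]

```text
time_s: 25.53
tool_pos: [0.5253, -0.1929, 0.2038]
tool_rot: [179.0, 2.3, 96.2]
force: [5.3, -20.1, -3.0]
grip_width: 0.0006
```

```bash
python3 d.py
```

```text
t 25.53 p [ 0.5253 -0.1929  0.2038] [179.     2.35  96.22] q [ 69.  14. -59.  98.  14.  74.  12.] F [  5.3 -20.1  -3. ] M [-4.42 -1.29 -0.03] w 0.0006
local mm [  1.3 -55.6 203.8] Fy loc -20.6
```

Hard stop at -55.6 mm, the mirror image of the left. Backing off and retreating to view.

>>> servo_tool:
  plan:
    - [0,[-0.5,0,-0.2],[0.3,0.6,0]]
    - [0,[-0.6,0,-0.5],[0.3,0.6,0]]
    - [0,[-0.4,0,-1.2],[0,0.6,0]]
    - [0,[0,0,-1.8],[0,0,0]]
    - [0,[0,0,-1.8],[0,0,0]]
    - [0,[0,0,-1.8],[0,0,0]]
    - [0,[-1,0,-1.5],[0,0,0]]
    - [0,[-2,0,-1],[0,0,0]]
    - [0,[-3,0,0],[0,0,0]]
    - [0,[-3,0,0],[0,0,0]]
    - [0,[-3,0,0],[0,0,0]]
    - [0,[-3,0,0],[0,0,0]]
    - [0,[-3,0,0],[0,0,0]]
    - [0,[-3,0,0],[0,0,0]]
    - [0,[-2,0,0],[0,0,0]]
    - [0,[-1,0,0],[0,0,0]]
    - [0,[0,0,0],[0,0,0]]

```text
time_s: 26.95
tool_pos: [0.5632, -0.417, 0.2892]
tool_rot: [179.9, -3.6, 98.6]
force: [-0.1, 0.2, 0.2]
grip_width: 0.0004
```

```bash
python3 d.py; python3 - <<'E'
from h import *
a=cam('top');b=cam('side');cv2.imwrite('pics/top3.png',a['image']);cv2.imwrite('pics/side3.png',b['image'])
cv2.imwrite('pics/j.png',np.hstack([cv2.resize(b['image'][230:350,275:355],(400,600),interpolation=cv2.INTER_CUBIC),cv2.resize(a['image'][150:270,330:410],(400,600),interpolation=cv2.INTER_CUBIC)]))
H=np.array([0.5165,-0.138,0]);w=np.radians(7.7);Rz=np.array([[np.cos(w),-np.sin(w),0],[np.sin(w),np.cos(w),0],[0,0,1]])
for s in(1,-1):
 for d in (108,112,116):
  p=H+Rz@np.array([0,s*(.07+.075*np.cos(np.radians(d))),.1374+.075*np.sin(np.radians(d))]);print(s,d,'side crop',((proj(b,p)-[275,230])*5).round(),'top crop',((proj(a,p)-[330,150])*5).round())
for g in (40,46): print('grip top near edge at underside',g,((proj(b,H+Rz@np.array([0,-.022,(g+118)/1000]))-[275,230])*5).round())
E
```

```text
t 26.95 p [ 0.5632 -0.417   0.2892] [179.95  -3.59  98.56] q [ 66.  34. -52.  64.  23.  95.  29.] F [-0.1  0.2  0.2] M [-0.06 -0.03  0.05] w 0.0004
local mm [   8.9 -282.7  289.2] Fy loc 0.3
1 108 side crop [213. 143.] top crop [219. 290.]
1 112 side crop [211. 155.] top crop [233. 290.]
1 116 side crop [210. 168.] top crop [246. 289.]
-1 108 side crop [179. 332.] top crop [498. 260.]
-1 112 side crop [181. 325.] top crop [482. 263.]
-1 116 side crop [183. 318.] top crop [466. 265.]
grip top near edge at underside 40 [189. 362.]
grip top near edge at underside 46 [189. 353.]
```

View pics/j.png

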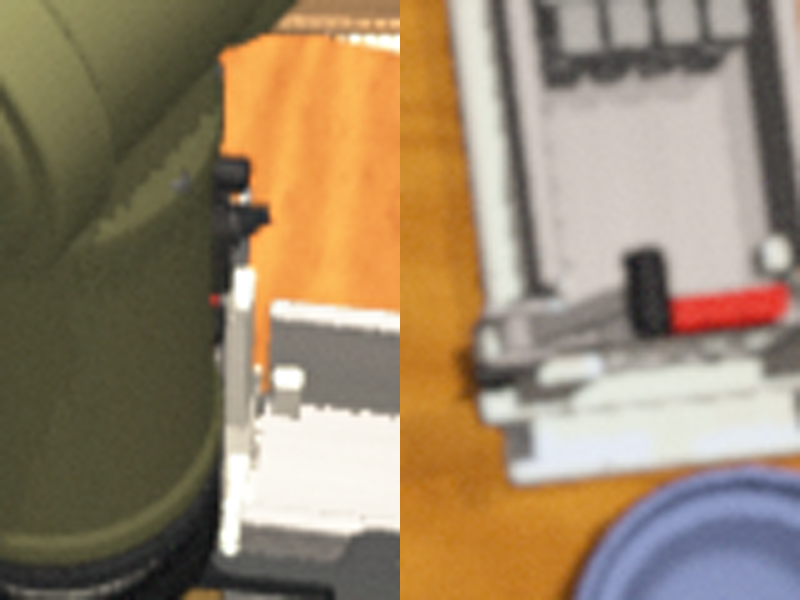

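The top view shows the left knob at crop (247,292), where 116° predicts (246,289), so it is home. The grip lies between the levers. The right knob and the bystanders can be checked numerically.

```bash
python3 - <<'E'
from h import *
t0=cv2.imread('pics/top0.png');t3=cv2.imread('pics/top3.png')
def c(m):
    k,l,s,ce=cv2.connectedComponentsWithStats(m.astype(np.uint8));i=1+np.argmax(s[1:,4]);return ce[i].round(1),s[i]
g=cv2.cvtColor(t3,cv2.COLOR_BGR2HSV)
for n,(x0,y0,x1,y1) in {'L':(370,195,388,222),'R':(412,185,440,222)}.items():
    p,s=c(g[y0:y1,x0:x1,2]<60);print('knob',n,p+[x0,y0],s)
print('R pred px 108/112/116:',[(np.array(q)/5+[330,150]).round(1) for q in((498,260),(482,263),(466,265))])
for n,(x0,y0,x1,y1) in {'fine':(160,225,215,255),'bowl':(355,238,445,325),'timer':(145,270,190,310)}.items():
    r=[]
    for im in(t0,t3):
        h=cv2.cvtColor(im[y0:y1,x0:x1],cv2.COLOR_BGR2HSV);m=((h[...,0]>100)&(h[...,0]<135)&(h[...,1]>90)) if n!='timer' else ((h[...,0]<6)|(h[...,0]>172))&(h[...,1]>170)
        r.append(c(m)[0])
    print(n,r)
m=cv2.inRange(g,(0,170,60),(6,255,255))|cv2.inRange(g,(172,170,60),(180,255,255));m[:190]=0;m[225:]=0;m[:,:375]=0;m[:,430:]=0;print('grip',c(m>0))
E
```

```text
knob L [379.  208.8] [ 6  6  8 16 98]
knob R [423.5 204. ] [  8  11   9  16 106]
R pred px 108/112/116: [array([429.6, 202. ]), array([426.4, 202.6]), array([423.2, 203. ])]
fine [array([27.7, 12.6]), array([27.9, 12.6])]
bowl [array([72.5, 62.5]), array([78.5, 38.5])]
timer [array([19.3, 20. ]), array([19.3, 20.1])]
grip (array([394.8, 211.8]), array([384, 208,  23,   8, 132], dtype=int32))
```

The right knob is also at home (423.5,204), where 116° predicts (423.2,203). The bowl's mask was too strict, so I'll recheck it by hue and then hand in.

```bash
python3 - <<'E'
from h import *
ok=[]
for f in('top0','top3'):
    h=cv2.cvtColor(cv2.imread(f'pics/{f}.png')[238:325,355:445],cv2.COLOR_BGR2HSV);m=cv2.inRange(h,(105,40,50),(135,255,255))
    m=cv2.morphologyEx(m,cv2.MORPH_OPEN,np.ones((3,3)));print(f,cv2.boundingRect(m),np.argwhere(m>0).mean(0).round(1));ok.append(np.argwhere(m>0).mean(0))
if np.abs(ok[0]-ok[1]).max()<3: env.sign_off();print('signed off')
E
```

```text
top0 (10, 6, 74, 77) [42.4 45.8]
top3 (9, 6, 75, 77) [42.4 45.6]
the job is handed in; nothing more can be done
signed off
```

The coarse grid is out of the rack and seated in the cutter's guides, both cam levers are swung home, and I handed the job in at about 27 s of robot time. No verdict was reported.

**Grid:** I lowered it down both guides with no reaction force until it met the spring bar at the expected height. The force there rose by about 4.5 N. I then let go, and the picture showed it standing upright in both guides.

**Levers:** I pushed each knob inward with the shut fingers until it stopped hard under about 20 N. In the final top view both knobs sit within about 1 pixel of the position predicted for fully home.

**Other things:** In the final top view the fine grid, bowl and timer had not moved, to within 0.3 pixel. An earlier check of the bowl disagreed, but its colour mask was too strict and a corrected one showed the bowl in place. The arm ended clear of everything, reading about zero force.

**Not checked directly:** I did not measure the grid's final seated height, because the arm blocked the side view. That it is pressed flush is inferred from both levers being home.

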